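# Put the thread spool away and click the slide lid shut

### The arm

A 7-joint arm with a two-finger parallel gripper is mounted at the origin on a cart in front of the work surface, level with it; the furniture and walls round the work are solid. World frame = base frame: x ahead of the robot, y to its left, z up, the work surface at z = 0. Lengths are in m, angles in rad, forces in N, time in s.
With the tool pointing down it reaches from about 0.425 to 0.875 m from the base axis. Payload 4.7 kg.
Tool frame: the origin (TCP) lies on the mounting face of the last link; the fingertips stand 182 mm ahead of it and the grasp point (between the pads) lies ahead of it (ctrl.grip_point_offset is the z of the grasp point in the tool frame, in m); z points along the fingers, y is the line along which they close (so a half turn about z gives the same grasp; the last joint's range is limited). The gripper opens to 87 mm and grips with 3 to 60 N. Pads are 19 mm wide; open, the fingers measure 117 mm over their backs; the gripper's body (75 mm by 190 mm) begins 51 mm behind the grasp point.
Start: joints at [-1.278, 0.321, -0.07, 1.45, 0.023, 1.371, -0.057], TCP at [0.179, 0.625, 0.405] pointing down, gripper open.
Joint ranges: [-2.86, 2.86], [-0.3, 2.09], [-1.38, 1.24], [0.06, 2.45], [-1.56, 4.7], [0.09, 2.05], [-2.69, 2.69]. Speed limits (rad/s): [2.57, 2.57, 3.14, 3.14, 3.14, 3.14, 3.14].

### API

Orientations are given as a rotation vector (axis times angle).
In Python, from bench import ctrl gives the robot as it stands.
- The arm moves only by the shell command python3 -m inch 'ROWS' [FORCE]. ROWS is a JSON object whose key "segments" holds a list of rows, 1 to 20 of them, each of 5 numbers: dx, dy, dz in a scale on which 1.0 is 0.75 m, then a turn about the tool's z in fractions of the full range, 1 being pi rad, then the opening from 0.0 (shut) to 1.0 (fully open); each row is the pose to reach, as a shift and turn from the pose commanded when the command began, along the tool's axes at that moment; what a row does not reach only later rows make up. A row lasts 1/10 s, in which the tool goes at most 0.05 m and 0.15 rad, less where a joint would pass 70% of its speed; a pose out of reach is approached as far as the arm can. The fingers move at their own pace and stop on an object; FORCE is the grip in N (left out, the last holds). Time passes only in rows, so rows that do not move let the fingers close. It prints the time, the measured TCP pose, the force, the opening and the grip force at its end. Input that does not fit is refused with a message, and nothing moves.
- ctrl.get_state(): the state, without advancing time (a new reading comes with each control period).
- ctrl.get_image(name): name is "scene" or "top"; returns (picture, depth): 420x560x3 uint8, red, green, blue; 420x560 float32, m along the optical axis (not along the pixel's ray), 0 where there is no reading.
- ctrl.camera_model(name): a dict with "vertical_fov" (degrees; the focal length in pixels is half the picture's height over the tangent of half this angle, whatever the lens; pixels are square), "cx", "cy" (the principal point, pixels), "rvec" (rotation vector, rad) and "tvec" (3), from world to camera coordinates, as OpenCV has them. Camera axes: x right, y down, z forward; pixel columns grow to the right and rows downward; lengths in m; the calibration is good to about 2 mm. A picture is of the moment at which its call begins. camera_model takes no time and is no camera call.
- ctrl.close_job(): hands the job in; it is judged then, once.
The state is a dict: "time": time; "joint_positions": joint angles; "qd": joint speeds; "joint_torque": joint torques, N m; "position": TCP position; "tool_rot": TCP orientation; "ft_force": force on the tool from outside, world axes, zero at the start; "torque": the same for the moment, N m; "grip_width": opening from 0.0 (shut) to 1.0 (fully open); "grip_force": force on a finger pad.
Only numpy, scipy, OpenCV 4.12 (cv2) and the standard library are available. Lean on these libraries where they do the work, as an engineer would, in place of code of your own. Each camera call takes 0.05 s, during which the arm holds its last target. There are 200 camera calls.

### The job

Put away the thread spool that stands by itself to the left of the wooden case (not the two at the back of the bench): set it down upright in the open bay of the case without dropping it, then slide the lid along its rails until its spring tab clicks down behind the ledge and its two rubber buffers rest against the end stops. Push gently so that the buffers are not rammed, let go of everything, and leave the bottles and the spring clamp where they are.

Things in the scene. Friction and masses are not known exactly. Their poses are not given: they have to be found in the camera images.
- case: Open wooden case, does not move. Origin on the bench under the bay; x axis along the rails in the closing direction, z up. Outside x -54 to +130 (side runners back to -118), y -60 to +60 mm, wall tops z 48. Aluminium rails on both sides, x -118 to +66, reach z 57 and overlap the lid's edges (inner edges y +-51).
- bay (a point): Point on the bay's floor, at case x = 0, y = 0, z = 4 mm; axes as the case's. The bay reaches from x = -46 to +52 mm and y = -50 to +50 mm inside and is 44 mm deep; the open lid with its tab covers it up to about x = +5 mm at most.
- deck (a point): Middle of the solid deck beyond the bay, case x = 91, z = 48 mm. On it a dark steel keeper is set by hand at a place along x that differs from case to case and that no pose shows, so the click must be felt. It has a ledge (22 mm wide, 4.5 mm high, sloped to the bay, steep far side at case x 72 to 102) and two end stops (y +-22 to 38, faces 15 mm before that steep side).
- lid: Loose plywood slide lid, 132 (x) by 113 by 4 mm, 0.12 kg, in the rails with 1 to 1.5 mm play, 86 to 98 mm open at the start. Origin under it, 67.5 mm behind the front of its buffers and 67.5 mm ahead of its rear edge; axes as the case's, underside at case z 48. Shut, its origin lies somewhere from case x = -13 to +20 mm, as the keeper is set.
- rib (a point): Middle of the top edge of the lid's wooden grip rib (lid x 25, y 0, z 26 mm), axes as the lid's. The rib is 12 mm thick in x, 40 mm long in y, 22 mm high. Pushing takes 1 to 2 N; over the last 15 mm before home the tab climbs the ledge (5 to 15 N), then the push falls off suddenly as it drops behind; 1 to 3 mm on, the buffers meet the stops.
- spool: Thread spool standing upright by itself to the left (+y) of the case, black flanges 33 mm in diameter, 38 mm high, about 30 g; origin in the middle of its underside, z along its axis.
- dropper: Bystander: white bottle with black dropper cap, 51 mm in diameter, 123 mm high; origin under its middle. Leave it.
- resin: Bystander: small bottle with an orange cap, 30 mm in diameter, 74 mm high; origin under its middle. Leave it.
- clamp: Bystander: black spring clamp lying flat, 60 by 124 by 24 mm; origin under its middle. Leave it.
- buffers: The two black rubber buffers on the lid's front edge (14 mm wide, at lid y +-30 mm, fronts at lid x 67.5, z 4 to 11), which meet the keeper's end stops. Origin and axes are the lid's. A touch of over 1 N shows the lid is home; over 15 N counts as ramming.
- tab_tip (a point): Middle of the tip of the lid's steel spring tab, at lid x = 92, z = 7.5 mm when straight. The tab is a tongue 16 mm wide and 2 mm thick that projects 24.5 mm past the buffers' fronts; the barb under it, at lid x = 87.5 mm, reaches down to lid z = 1 mm and is lifted 3.5 mm as it passes the ledge.
Things that resemble listed ones, but are neither listed nor needed, are in the scene too. There is more than one size of the spool; the one meant has the size given above.

How it is judged:
On the way, in this order (a step that is already met when the one before it is completed fails the run):
1. the spool stands upright on the floor of the bay, let go, with the lid still open (x of spool in the frame of case between -0.035 and 0.04 m and y of spool in the frame of case between -0.04 and 0.04 m and z of spool in the frame of case below 0.008 m and angle between spool's own z axis and vertical below 0.15 rad and contact force between the fingers and spool below 0.1 N and x of lid in the frame of case below -0.04 m), for 0.1 s.
2. the lid is home: its buffers press on the end stops with over 1 N (contact force between buffers and case above 1 N and x of lid in the frame of case above -0.015 m), for 0.05 s.
At the end, for the whole second after the job is handed in: The lid lies in its rails, latched at the keeper (its origin beyond case x = -15 mm) after its buffers have touched the end stops, the spool stands upright (within 0.15 rad) on the floor of the bay, and both are at rest (x of lid in the frame of case above -0.015 m and z of lid in the frame of case between 0.045 and 0.051 m and x of spool in the frame of case between -0.035 and 0.04 m and y of spool in the frame of case between -0.04 and 0.04 m and z of spool in the frame of case below 0.008 m and angle between spool's own z axis and vertical below 0.15 rad and linear speed of lid below 0.01 m/s and linear speed of spool below 0.02 m/s).
It fails at once if the lid's buffers are rammed against the end stops (over 15 N) (contact force between buffers and anything else above 15 N).
It fails at once if the spool is dropped (moves faster than 0.6 m/s untouched by the fingers) (linear speed of spool above 0.6 m/s and contact force between the fingers and spool below 0.01 N).
It fails at once if a bystander is moved by more than 20 mm (distance of any of dropper, resin, clamp from where it was at the start of the episode above 0.02 m).
It also fails if it takes over 61 s, if anything falls off the work surface, if the arm or the gripper's body presses on something with over 40 N, if the wrist force passes 120 N, or if a joint passes its speed limit or range.

## Working session

There is one attempt and no reset: what is moved stays moved. The work goes in short steps, Python scripts to look and compute and a shell command to move; the robot and the scene stay as the last step left them, time stands still between calls to the robot, and variables do not carry over. Pictures are saved under pics/ and viewed, at most 10 in all, crops included, and the job is handed in when it is done.

```bash
ls; mkdir -p pics; cat > h.py <<'E'
import numpy as np, cv2
from bench import ctrl
def cam(n):
    m=ctrl.camera_model(n); f=210/np.tan(np.radians(m["vertical_fov"])/2)
    return f,m["cx"],m["cy"],cv2.Rodrigues(np.array(m["rvec"],float))[0],np.array(m["tvec"],float)
def world(n,d):  # HxWx3 world points from depth
    f,cx,cy,R,t=cam(n); v,u=np.mgrid[:d.shape[0],:d.shape[1]]
    p=np.stack([(u-cx)/f*d,(v-cy)/f*d,d],-1)
    return (p-t)@R
E
python3 - <<'E'
from h import *
for n in("scene","top"):
    im,d=ctrl.get_image(n); cv2.imwrite(f"pics/{n}0.png",im[...,::-1]); np.save(f"{n}0.npy",d)
    f,cx,cy,R,t=cam(n); print(n,f,cx,cy,-R.T@t,R[2], ctrl.camera_model(n))
s=ctrl.get_state(); print(s, ctrl.grip_point_offset)
E
```

```text
pics
scene 537.2219872619964 274.13444700822066 211.88834710608515 [0.00571785 1.05613033 0.68467558] [ 0.46456246 -0.74026332 -0.48599581] {'vertical_fov': 42.70104299425834, 'cx': 274.13444700822066, 'cy': 211.88834710608515, 'rvec': array([ 0.65662052, -2.39316523,  1.39745595]), 'tvec': array([0.57017055, 0.15096817, 1.11190772])}
top 515.9616837786095 270.2245870509129 213.35872177632623 [0.33684674 0.11470126 1.44236771] [ 0.18762137  0.0104977  -0.98218533] {'vertical_fov': 44.2933312096196, 'cx': 270.2245870509129, 'cy': 213.35872177632623, 'rvec': array([ 2.12539661, -2.11040632,  0.1900001 ]), 'tvec': array([0.1252421 , 0.60227121, 1.35226866])}
{'time': 0.1, 'joint_positions': array([-1.27792462,  0.32175277, -0.07008814,  1.45158843,  0.02259545,
        1.3708016 , -0.05690502]), 'qd': array([ 0.00092638, -0.00155368,  0.00046783, -0.00223542, -0.00100274,
        0.00115191, -0.00122877]), 'joint_torque': array([-3.56264773e-04, -4.92574489e+01, -4.06102845e-01, -3.13396525e+01,
       -6.42971951e-02,  3.94211628e-02,  5.22890139e-05]), 'position': array([0.17883846, 0.62471261, 0.40375032]), 'tool_rot': array([-4.36414813e-01, -3.11097413e+00,  2.75876057e-03]), 'ft_force': array([-0.30436451,  0.94283762, -0.26398602]), 'torque': array([0.06097448, 0.017841  , 0.03454432]), 'grip_force': 0.0, 'grip_width': 0.9993868356329833} 0.1635
```

View pics/scene0.png

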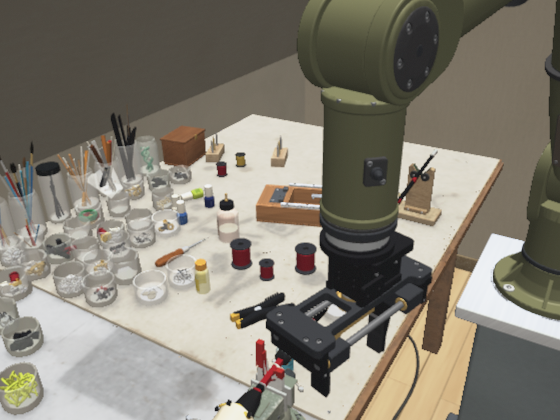

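View pics/top0.png

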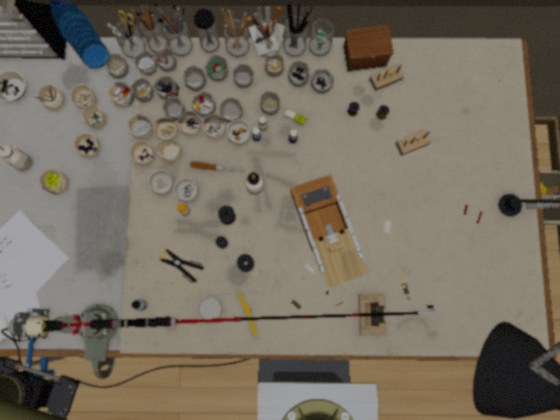

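```bash
python3 - <<'E'
from h import *
a=cv2.imread("pics/top0.png")[160:300,150:380]; cv2.imwrite("pics/topc.png",cv2.resize(a,None,fx=3.4,fy=3.4,interpolation=cv2.INTER_CUBIC))
b=cv2.imread("pics/scene0.png")[165:305,170:370]; cv2.imwrite("pics/scc.png",cv2.resize(b,None,fx=4,fy=4,interpolation=cv2.INTER_CUBIC))
W=world("top",np.load("top0.npy"))
def comp(u,v,r,zmin):
    P=W[v-r:v+r,u-r:u+r].reshape(-1,3); P=P[P[:,2]>zmin]
    z=np.percentile(P[:,2],95); Q=P[P[:,2]>z-.006]
    print((u,v),len(Q),"top z",z.round(4),"c",Q.mean(0).round(4),"ext",(np.percentile(Q,99,0)-np.percentile(Q,1,0)).round(3), "eqdia", 2*np.sqrt(len(Q)*((1.442-z)/516)**2/np.pi))
for u,v in((227,214),(222,241),(246,263),(254,182),(183,208)): comp(u,v,13,.015)
print(W[241,195:205], W[330:331,250])
E
```

```text
(227, 214) 144 top z 0.0596 c [0.5973 0.2493 0.0755] ext [0.182 0.109 0.795] eqdia 0.03627520366365912
(222, 241) 6 top z 0.464 c [0.3368 0.1147 1.4424] ext [0. 0. 0.] eqdia 0.00523853896808834
(246, 263) 137 top z 0.0595 c [0.4648 0.1935 0.1066] ext [0.153 0.103 1.389] eqdia 0.0353864525424751
(254, 182) 90 top z 0.1048 c [0.6857 0.1749 0.1184] ext [0.068 0.035 0.173] eqdia 0.027741818860259188
(183, 208) 49 top z 0.0756 c [0.6037 0.3603 0.1291] ext [0.289 0.267 1.373] eqdia 0.020915898401098545
[[ 0.53185877  0.3419312  -0.00139207]
 [ 0.53235371  0.33965119 -0.00491582]
 [ 0.53145824  0.33577788  0.00185301]
 [ 0.53094078  0.33235528  0.00582273]
 [ 0.531904    0.33058724 -0.00116617]
 [ 0.53120874  0.32698036  0.00411873]
 [ 0.53150824  0.32446637  0.0020423 ]
 [ 0.53100704  0.32109315  0.00589016]
 [ 0.53194323  0.31924219 -0.00089615]
 [ 0.53275766  0.31723868 -0.00678044]] [[ 0.28788404  0.18281168 -0.00147323]]
```

View pics/topc.png

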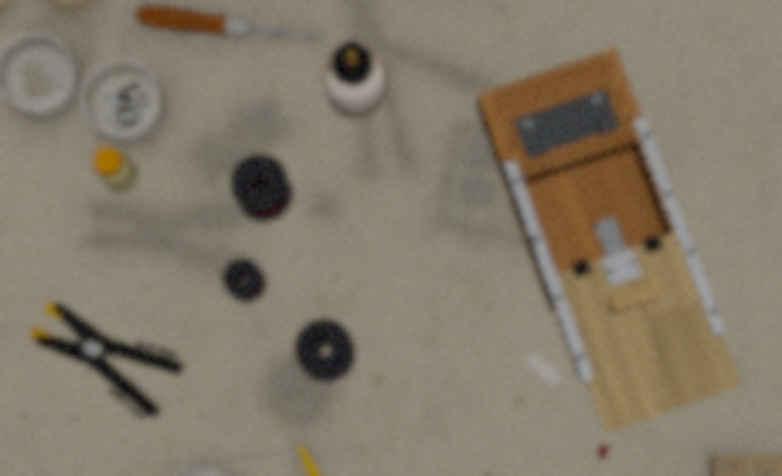

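View pics/scc.png

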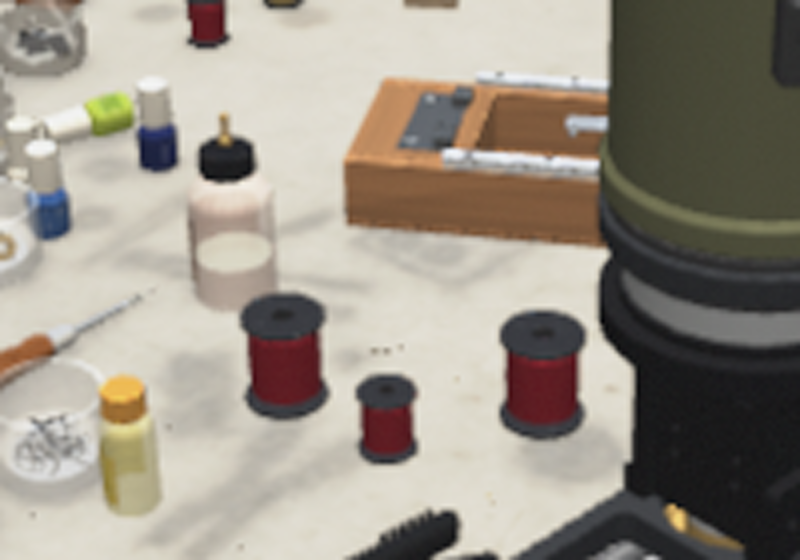

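```bash
cat >> h.py <<'E'
from scipy.optimize import least_squares
def ray(n,u,v,z):
    f,cx,cy,R,t=cam(n); c=-R.T@t; d=R.T@np.array([(u-cx)/f,(v-cy)/f,1]); return c+d*(z-c[2])/d[2]
def tc(x,y,z): return ray("top",(x+.5)/3.4-.5+150,(y+.5)/3.4-.5+160,z)
def sc(x,y,z): return ray("scene",(x+.5)/4-.5+170,(y+.5)/4-.5+165,z)
E
python3 - <<'E'
from h import *
from scipy.spatial.transform import Rotation as Ro
print("spool top",tc(244,280,.038)); print("spool scene",sc(387,388,.038), "diam", np.linalg.norm(sc(358,388,.038)-sc(416,388,.038)))
print("big1",tc(261,185,.06),"big2",tc(325,350,.06),"dropper",tc(352,62,.118),"resin",tc(108,161,.074))
obs=[(478,98,130,60,.048),(616,52,130,-60,.048),(512,165,66,55.5,.057),(587,378,-118,55.5,.057),(641,123,66,-55.5,.057),(718,330,-118,-55.5,.057)]
P=np.array([tc(a,b,z)[:2] for a,b,_,_,z in obs]); C=np.array([o[2:4] for o in obs])/1e3
rot=lambda th:np.array([[np.cos(th),-np.sin(th)],[np.sin(th),np.cos(th)]])
r=least_squares(lambda q:(C@rot(q[2]).T+q[:2]-P).ravel(),[.5,0,.3],loss='soft_l1',f_scale=.002)
x,y,th=r.x; print("case",r.x,np.degrees(th)); print(((P-r.x[:2])@rot(th)*1e3-C*1e3).round(1))
# scene check: deck corners
for n,p in(("far left",sc(347,160,.048)),("far right",sc(388,80,.048))): print(n,(p[:2]-r.x[:2])@rot(th)*1e3)
for nm,a,b,z in(("lidrearL",607,430,.052),("lidrearR",738,380,.052),("tabtip",606,219,.0565),("rib",633,296,.074),("bufL",581,262,.057),("bufR",652,238,.057)):
    print(nm,((tc(a,b,z)[:2]-r.x[:2])@rot(th)*1e3).round(1))
R=Ro.from_rotvec(ctrl.get_state()["tool_rot"]).as_matrix(); print(R.round(3))
E
```

```text
spool top [0.5242589  0.26304661 0.038     ]
spool scene [0.52496549 0.2646769  0.038     ] diam 0.030846805725361588
big1 [0.59822677 0.24904007 0.06      ] big2 [0.46617233 0.19538535 0.06      ] dropper [0.685227   0.17477761 0.118     ] resin [0.61429637 0.37023594 0.074     ]
case [ 0.57239361 -0.02502745  0.33522874] 19.20719177443874
[[-1.4  0.7]
 [-1.4  0.9]
 [-0.6 -1.5]
 [ 3.2 -0.6]
 [-1.6 -0.6]
 [ 5.4 -0.3]]
far left [127.96648338  62.54134374]
far right [127.96332025 -52.30677406]
lidrearL [-158.    53.3]
lidrearR [-154.4  -57.8]
tabtip [-0.4 -2.6]
rib [-66.9   0.9]
bufL [-26.7  28.1]
bufR [-26.7 -32. ]
[[-0.961  0.275 -0.   ]
 [ 0.275  0.961 -0.002]
 [-0.    -0.002 -1.   ]]
```

Units first: shifts go in shares of 0.75 m and turns go in shares of pi rad. So -0.4316 m is -0.5755, -0.2515 m is -0.3353, -0.18 rad is -0.0573.

```bash
python3 -m inch '{"segments": [[-0.0533, -0.0307, 0, -0.0191, 1], [-0.1067, -0.0613, 0, -0.0382, 1], [-0.16, -0.092, 0, -0.0573, 1], [-0.2133, -0.1227, 0, -0.0764, 1], [-0.2667, -0.1533, 0, -0.0955, 1], [-0.32, -0.184, 0, -0.1146, 1], [-0.3733, -0.2147, 0, -0.1337, 1], [-0.4267, -0.2453, 0, -0.1528, 1], [-0.48, -0.276, 0, -0.1719, 1], [-0.5333, -0.3067, 0.0267, -0.191, 1], [-0.5755, -0.3353, 0.0667, -0.1954, 1], [-0.5755, -0.3353, 0.12, -0.1954, 1], [-0.5755, -0.3353, 0.1733, -0.1954, 1], [-0.5755, -0.3353, 0.192, -0.1954, 1], [-0.5755, -0.3353, 0.192, -0.1954, 1], [-0.5755, -0.3353, 0.192, -0.1954, 1]]}'
python3 - <<'E'
from h import *
from scipy.spatial.transform import Rotation as Ro
s=ctrl.get_state(); R=Ro.from_rotvec(s["tool_rot"]).as_matrix(); print(s["position"],R.round(4),s["joint_positions"])
print("to spool",R.T@(np.array([.5247,.264,.1885])-s["position"]))
im,d=ctrl.get_image("scene"); b=im[165:305,170:370,::-1]; cv2.imwrite("pics/s1.png",cv2.resize(b,None,fx=4,fy=4,interpolation=cv2.INTER_CUBIC))
E
```

```text
time: 1.7
position: [0.5251, 0.265, 0.2622]
tool_rot: [-0.525, 3.096, 0.001]
ft_force: [-0.2, 0.9, 0.2]
grip_width: 1.0
grip_force: 0.0
[0.52510427 0.26498887 0.26221094] [[-9.441e-01 -3.296e-01  1.700e-03]
 [-3.296e-01  9.441e-01  1.000e-03]
 [-1.900e-03  3.000e-04 -1.000e+00]] [-0.67404321  0.30006443  0.1890577   1.78173094 -0.06361002  1.06372177
  1.44428748]
to spool [ 0.00085096 -0.00082447  0.07370916]
```

View pics/s1.png

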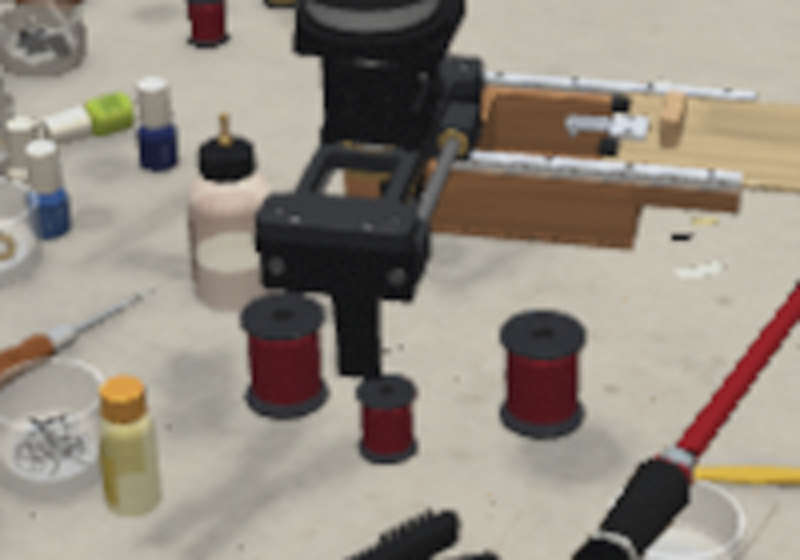

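Scaled: 0.074 m is 0.0987, -0.001 m is -0.0013.

```bash
python3 -m inch '{"segments": [[0.0013, -0.0013, 0.0267, 0, 0.7], [0.0013, -0.0013, 0.0533, 0, 0.7], [0.0013, -0.0013, 0.0733, 0, 0.7], [0.0013, -0.0013, 0.0867, 0, 0.7], [0.0013, -0.0013, 0.0933, 0, 0.7], [0.0013, -0.0013, 0.0987, 0, 0.7], [0.0013, -0.0013, 0.0987, 0, 0.7], [0.0013, -0.0013, 0.0987, 0, 0.3], [0.0013, -0.0013, 0.0987, 0, 0.2], [0.0013, -0.0013, 0.0987, 0, 0.2], [0.0013, -0.0013, 0.0987, 0, 0.2], [0.0013, -0.0013, 0.0987, 0, 0.2], [0.0013, -0.0013, 0.0987, 0, 0.2]]}' 10
```

```text
time: 3.05
position: [0.5241, 0.2631, 0.187]
tool_rot: [-0.524, 3.097, 0.0]
ft_force: [-0.2, -0.2, 1.9]
grip_width: 0.371
grip_force: 10.0
```

Scaled: -0.288 m is -0.384, -0.12 m is -0.16.

```bash
python3 -m inch '{"segments": [[0, 0, -0.0267, 0, 0.2], [0, 0, -0.08, 0, 0.2], [0, 0, -0.1333, 0, 0.2], [0.0027, -0.0267, -0.16, 0, 0.2], [0.0053, -0.0667, -0.16, 0, 0.2], [0.0093, -0.12, -0.16, 0, 0.2], [0.0133, -0.1733, -0.16, 0, 0.2], [0.0173, -0.2267, -0.16, 0, 0.2], [0.0213, -0.28, -0.16, 0, 0.2], [0.0253, -0.3333, -0.16, 0, 0.2], [0.028, -0.3667, -0.16, 0, 0.2], [0.0292, -0.384, -0.16, 0, 0.2], [0.0292, -0.384, -0.16, 0, 0.2], [0.0292, -0.384, -0.16, 0, 0.2], [0.0292, -0.384, -0.16, 0, 0.2]]}'
python3 - <<'E'
from h import *
im,d=ctrl.get_image("scene"); b=im[100:240,220:360,::-1]; cv2.imwrite("pics/s2.png",cv2.resize(b,None,fx=4,fy=4,interpolation=cv2.INTER_CUBIC))
f,cx,cy,R,t=cam("scene")
# predicted pixel of spool bottom/top centre if at tool axis
p=ctrl.get_state()["position"]
for dz in(-.187,-.149):
    q=R@(p+[0,0,dz])+t; print((q[0]/q[2]*f+cx-220)*4,(q[1]/q[2]*f+cy-100)*4)
E
```

```text
time: 4.55
position: [0.5979, -0.0137, 0.3066]
tool_rot: [0.529, -3.096, -0.002]
ft_force: [-0.0, -0.1, -0.6]
grip_width: 0.37
grip_force: 10.0
319.98574287560405 285.3982752493546
320.0881388549051 229.22011548047988
```

View pics/s2.png

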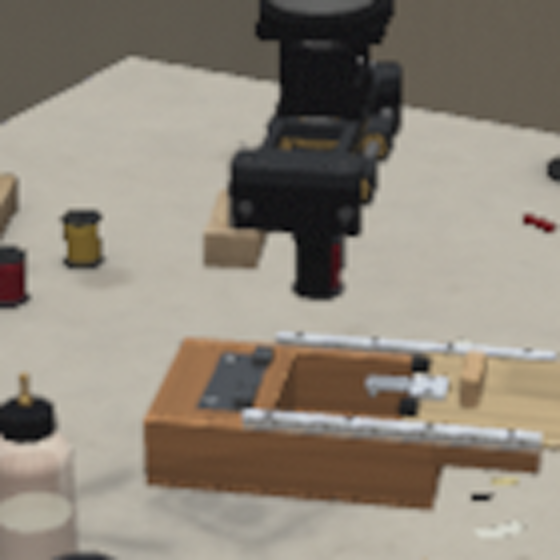

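```bash
python3 - <<'E'
from h import *
s=ctrl.get_state(); print(s["position"])
th=.3352; c=np.array([.57239,-.02503]); r=np.array([[np.cos(th),-np.sin(th)],[np.sin(th),np.cos(th)]])
L=lambda p:((np.array(p)[:2]-c)@r*1e3).round(1)
S=lambda x,y,z:ray("scene",(x+.5)/4-.5+220,(y+.5)/4-.5+100,z)
print("tcp",L(s["position"]),"tab",L(S(368,385,.0555)),"wall",L(S(293,352,.048)),L(S(277,404,.048)),"deck",L(S(187,340,.048)),L(S(147,422,.048)))
print("rail far ends",L(S(246,413,.057)),L(S(279,336,.057)))
E
```

```text
[ 0.59794049 -0.01376686  0.30665617]
tcp [27.8  2.2] tab [-2.9  6.3] wall [ 55.3 -46.5] [51.9 27.6] deck [128.6 -52.2] [127.3  65.1]
rail far ends [65.3 59.3] [ 65.4 -50.5]
```

Scaled: 0.113 m is 0.1507, 0.112 m is 0.1493.

```bash
python3 -m inch '{"segments": [[0, 0, 0.0267, 0, 0.2], [0, 0, 0.06, 0, 0.2], [0, 0, 0.0867, 0, 0.2], [0, 0, 0.1067, 0, 0.2], [0, 0, 0.1227, 0, 0.2], [0, 0, 0.1333, 0, 0.2], [0, 0, 0.1413, 0, 0.2], [0, 0, 0.1467, 0, 0.2], [0, 0, 0.1493, 0, 0.2], [0, 0, 0.1507, 0, 0.2], [0, 0, 0.1507, 0, 0.2], [0, 0, 0.1507, 0, 0.2]]}'
```

```text
time: 5.8
position: [0.5982, -0.0162, 0.1941]
tool_rot: [-0.524, 3.097, -0.0]
ft_force: [0.5, 0.5, -0.2]
grip_width: 0.372
grip_force: 10.0
```

Scaled: 0.0025 m is 0.0033, 0.002 m is 0.0027.

```bash
python3 -m inch '{"segments": [[0, 0, 0.0007, 0, 0.2], [0, 0, 0.0013, 0, 0.2], [0, 0, 0.002, 0, 0.2], [0, 0, 0.0027, 0, 0.2], [0, 0, 0.0033, 0, 0.2], [0, 0, 0.0033, 0, 0.2], [0, 0, 0.0033, 0, 0.2]]}'
```

```text
time: 6.5
position: [0.5981, -0.0161, 0.1912]
tool_rot: [-0.524, 3.098, 0.0]
ft_force: [0.6, -0.2, -0.4]
grip_width: 0.371
grip_force: 10.0
```

Scaled: 0.0012 m is 0.0016, 0.0009 m is 0.0012.

```bash
python3 -m inch '{"segments": [[0, 0, 0.0004, 0, 0.2], [0, 0, 0.0008, 0, 0.2], [0, 0, 0.0012, 0, 0.2], [0, 0, 0.0016, 0, 0.2], [0, 0, 0.0016, 0, 0.2], [0, 0, 0.0016, 0, 0.2]]}'
```

```text
time: 7.1
position: [0.5981, -0.0161, 0.1909]
tool_rot: [-0.524, 3.097, 0.001]
ft_force: [-2.3, -0.4, 6.3]
grip_width: 0.371
grip_force: 10.0
```

Scaled: -0.0008 m is -0.0011, -0.0005 m is -0.0007.

```bash
python3 -m inch '{"segments": [[0, 0, -0.0007, 0, 0.2], [0, 0, -0.0011, 0, 0.2], [0, 0, -0.0011, 0, 0.4], [0, 0, -0.0011, 0, 0.45], [0, 0, -0.0011, 0, 0.5], [0, 0, -0.0011, 0, 0.55], [0, 0, -0.0011, 0, 0.55], [0, 0, -0.0011, 0, 0.55]]}'; python3 -m inch '{"segments": [[0, 0, -0.0067, 0, 0.55], [0, 0, -0.02, 0, 0.55], [0, 0, -0.04, 0, 0.55], [0, 0, -0.0667, 0, 0.55], [0, 0, -0.1, 0, 0.55], [0, 0, -0.1333, 0, 0.55], [0, 0, -0.1333, 0, 0.55], [0, 0, -0.1333, 0, 0.55]]}'
python3 - <<'E'
from h import *
s=ctrl.get_state(); print(s["position"],s["joint_positions"])
im,d=ctrl.get_image("scene"); b=im[120:240,240:380,::-1]; cv2.imwrite("pics/s3.png",cv2.resize(b,None,fx=5,fy=5,interpolation=cv2.INTER_CUBIC))
E
```

```text
time: 7.9
position: [0.5981, -0.0161, 0.1908]
tool_rot: [0.524, -3.098, 0.0]
ft_force: [0.0, -0.8, 0.9]
grip_width: 0.545
grip_force: 0.0
time: 8.7
position: [0.5983, -0.0161, 0.2925]
tool_rot: [-0.524, 3.095, 0.0]
ft_force: [-0.2, 0.1, -1.4]
grip_width: 0.553
grip_force: 0.0
[ 0.59833274 -0.01614027  0.29253535] [-0.32458076  0.29826808  0.36396365  1.73402504 -0.11674696  1.12777373
  1.98055274]
```

View pics/s3.png

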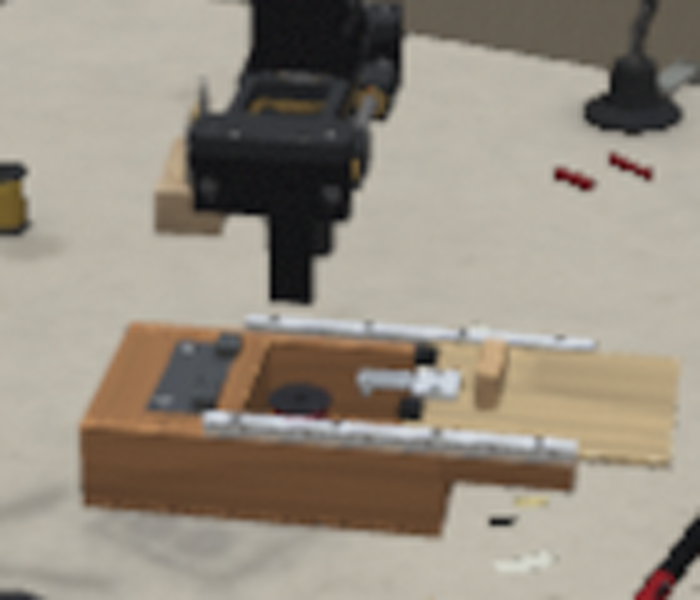

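Scaled: 0.126 m is 0.168, 0.11 m is 0.1467.

```bash
python3 -m inch '{"segments": [[0.0267, 0, 0, 0, 0.3], [0.0667, 0, 0, 0, 0], [0.1067, 0, 0, 0, 0], [0.1467, 0, 0, 0, 0], [0.168, 0, 0, 0, 0], [0.168, 0, 0.0133, 0, 0], [0.168, 0, 0.0333, 0, 0], [0.168, 0, 0.0533, 0, 0], [0.168, 0, 0.064, 0, 0], [0.168, 0, 0.0693, 0, 0], [0.168, 0, 0.0693, 0, 0], [0.168, 0, 0.0693, 0, 0]]}'
python3 - <<'E'
from h import *
s=ctrl.get_state(); print(s["position"],s["ft_force"])
im,d=ctrl.get_image("scene"); b=im[120:240,240:380,::-1]; cv2.imwrite("pics/s4.png",cv2.resize(b,None,fx=5,fy=5,interpolation=cv2.INTER_CUBIC))
E
```

```text
time: 9.95
position: [0.4795, -0.0575, 0.2391]
tool_rot: [-0.524, 3.097, -0.0]
ft_force: [0.5, 0.6, 0.5]
grip_width: 0.004
grip_force: 0.0
[ 0.47946954 -0.05747588  0.23906218] [0.52283625 0.56430573 0.48999223]
```

View pics/s4.png

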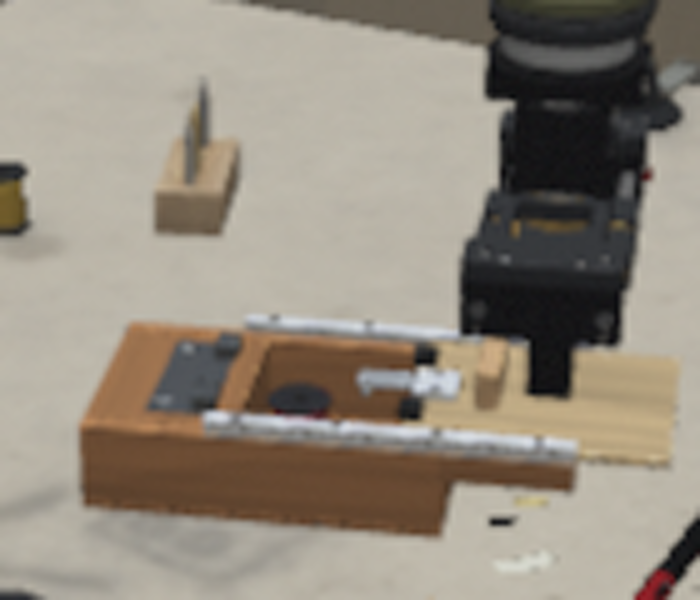

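Scaled: -0.06 m is -0.08, -0.056 m is -0.0747.

```bash
python3 -m inch '{"segments": [[-0.0067, 0, 0, 0, 0], [-0.0107, 0, 0, 0, 0], [-0.0147, 0, 0, 0, 0], [-0.0187, 0, 0, 0, 0], [-0.0227, 0, 0, 0, 0], [-0.0267, 0, 0, 0, 0], [-0.032, 0, 0, 0, 0], [-0.0373, 0, 0, 0, 0], [-0.0427, 0, 0, 0, 0], [-0.048, 0, 0, 0, 0], [-0.0533, 0, 0, 0, 0], [-0.0587, 0, 0, 0, 0], [-0.064, 0, 0, 0, 0], [-0.0693, 0, 0, 0, 0], [-0.0747, 0, 0, 0, 0], [-0.08, 0, 0, 0, 0]]}'
python3 - <<'E'
from h import *
s=ctrl.get_state(); print(s["position"],s["ft_force"])
im,d=ctrl.get_image("scene"); b=im[120:240,240:380,::-1]; cv2.imwrite("pics/s5.png",cv2.resize(b,None,fx=5,fy=5,interpolation=cv2.INTER_CUBIC))
E
```

```text
time: 11.6
position: [0.5361, -0.0377, 0.2389]
tool_rot: [-0.524, 3.097, 0.0]
ft_force: [-0.8, 0.2, 0.2]
grip_width: 0.005
grip_force: 0.4
[ 0.53608661 -0.03770077  0.23885506] [-0.79532522  0.18873468  0.15193165]
```

View pics/s5.png

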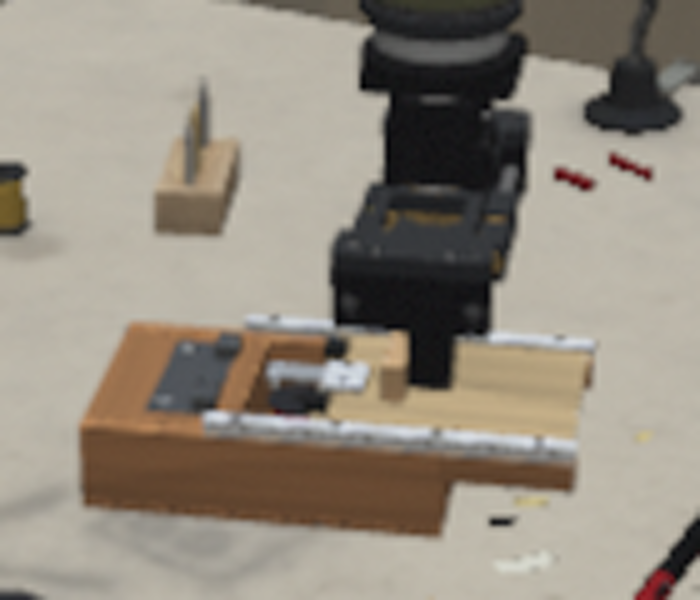

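Scaled: -0.018 m is -0.024, -0.016 m is -0.0213.

```bash
python3 -m inch '{"segments": [[-0.0027, 0, 0, 0, 0], [-0.0053, 0, 0, 0, 0], [-0.008, 0, 0, 0, 0], [-0.0107, 0, 0, 0, 0], [-0.0133, 0, 0, 0, 0], [-0.016, 0, 0, 0, 0], [-0.0187, 0, 0, 0, 0], [-0.0213, 0, 0, 0, 0], [-0.024, 0, 0, 0, 0]]}'; python3 -m inch '{"segments": [[-0.0013, 0, 0, 0, 0], [-0.0027, 0, 0, 0, 0], [-0.004, 0, 0, 0, 0]]}'; python3 -m inch '{"segments": [[-0.0013, 0, 0, 0, 0], [-0.0027, 0, 0, 0, 0], [-0.004, 0, 0, 0, 0]]}'
```

```text
time: 12.55
position: [0.5529, -0.0318, 0.2389]
tool_rot: [0.524, -3.097, -0.0]
ft_force: [-2.6, 0.2, 2.2]
grip_width: 0.008
grip_force: 1.3
time: 12.85
position: [0.5556, -0.0309, 0.2388]
tool_rot: [0.524, -3.098, -0.0]
ft_force: [-2.4, -0.3, 1.2]
grip_width: 0.009
grip_force: 1.2
time: 13.15
position: [0.5585, -0.0298, 0.2388]
tool_rot: [-0.524, 3.097, 0.0]
ft_force: [-1.7, -0.4, 1.5]
grip_width: 0.001
grip_force: 1.0
```

```bash
python3 -m inch '{"segments": [[-0.0013, 0, 0, 0, 0], [-0.0027, 0, 0, 0, 0], [-0.004, 0, 0, 0, 0]]}'|sed -n '2p;4p'; python3 -m inch '{"segments": [[-0.0007, 0, 0, 0, 0], [-0.0013, 0, 0, 0, 0], [-0.002, 0, 0, 0, 0], [-0.0027, 0, 0, 0, 0]]}'|sed -n '2p;4p';  python3 -m inch '{"segments": [[-0.0007, 0, 0, 0, 0], [-0.0013, 0, 0, 0, 0], [-0.002, 0, 0, 0, 0], [-0.0027, 0, 0, 0, 0]]}'|sed -n '2p;4p'
```

```text
position: [0.5614, -0.0289, 0.2389]
ft_force: [-1.9, -0.3, 0.2]
position: [0.5631, -0.0282, 0.2388]
ft_force: [-2.0, -0.7, 0.7]
position: [0.5646, -0.0278, 0.2388]
ft_force: [-5.8, -1.6, 4.3]
```

Scaled: -0.002 m is -0.0027, -0.0015 m is -0.002.

```bash
for i in 1 ; do :; done; python3 -m inch '{"segments": [[-0.0007, 0, 0, 0, 0], [-0.0013, 0, 0, 0, 0], [-0.002, 0, 0, 0, 0], [-0.0027, 0, 0, 0, 0]]}'|sed -n '2p;4p'; python3 -m inch '{"segments": [[-0.0007, 0, 0, 0, 0], [-0.0013, 0, 0, 0, 0], [-0.002, 0, 0, 0, 0], [-0.0027, 0, 0, 0, 0]]}'|sed -n '2p;4p';  python3 -m inch '{"segments": [[-0.0007, 0, 0, 0, 0], [-0.0013, 0, 0, 0, 0], [-0.002, 0, 0, 0, 0], [-0.0027, 0, 0, 0, 0]]}'|sed -n '2p;4p'
```

```text
position: [0.5656, -0.0276, 0.2388]
ft_force: [-8.7, -1.4, 7.4]
position: [0.5671, -0.0272, 0.2387]
ft_force: [-11.3, -1.8, 9.2]
position: [0.5687, -0.0266, 0.2387]
ft_force: [-11.8, -2.2, 9.9]
```

Scaled: -0.002 m is -0.0027, -0.0015 m is -0.002.

```bash
python3 -m inch '{"segments": [[-0.0007, 0, 0, 0, 0], [-0.0013, 0, 0, 0, 0], [-0.002, 0, 0, 0, 0], [-0.0027, 0, 0, 0, 0]]}'|sed -n '2p;4p'; python3 -m inch '{"segments": [[-0.0004, 0, 0, 0, 0], [-0.0008, 0, 0, 0, 0], [-0.0013, 0, 0, 0, 0]]}'|sed -n '2p;4p'
```

```text
position: [0.5702, -0.0261, 0.2387]
ft_force: [-13.8, -2.7, 12.0]
position: [0.5707, -0.0261, 0.2387]
ft_force: [-16.0, -2.8, 13.1]
```

Scaled: -0.001 m is -0.0013, -0.0006 m is -0.0008.

```bash
python3 -m inch '{"segments": [[-0.0004, 0, 0, 0, 0], [-0.0008, 0, 0, 0, 0], [-0.0013, 0, 0, 0, 0]]}'|sed -n '2p;4p'; python3 -m inch '{"segments": [[-0.0004, 0, 0, 0, 0], [-0.0008, 0, 0, 0, 0], [-0.0013, 0, 0, 0, 0]]}'|sed -n '2p;4p'
```

```text
position: [0.5712, -0.026, 0.2386]
ft_force: [-17.5, -3.8, 14.9]
position: [0.5717, -0.0259, 0.2386]
ft_force: [-19.8, -2.9, 16.8]
```

Scaled: 0.0015 m is 0.002, -0.001 m is -0.0013.

```bash
python3 -m inch '{"segments": [[0.0011, 0, 0, 0, 0], [0.002, 0, 0, 0, 0], [0.002, 0, -0.0007, 0, 0], [0.002, 0, -0.0013, 0, 0]]}'|sed -n '2p;4p'; python3 -m inch '{"segments": [[0, 0, -0.0007, 0, 0], [0, 0, -0.0013, 0, 0], [0, 0, -0.0013, 0, 0]]}'|sed -n '2p;4p'; python3 -m inch '{"segments": [[0, 0, -0.0007, 0, 0], [0, 0, -0.0013, 0, 0], [0, 0, -0.0013, 0, 0]]}'
python3 - <<'E'
from h import *
im,d=ctrl.get_image("scene"); b=im[150:230,250:370,::-1]; cv2.imwrite("pics/s6.png",cv2.resize(b,None,fx=6,fy=6,interpolation=cv2.INTER_CUBIC))
E
```

```text
position: [0.5714, -0.0257, 0.2388]
ft_force: [-9.2, -2.4, 2.9]
position: [0.5733, -0.0247, 0.24]
ft_force: [-3.8, -2.3, -1.6]
time: 17.75
position: [0.5734, -0.0247, 0.2411]
tool_rot: [0.524, -3.095, -0.0]
ft_force: [-5.6, -1.7, -4.7]
grip_width: 0.005
grip_force: 2.7
```

View pics/s6.png

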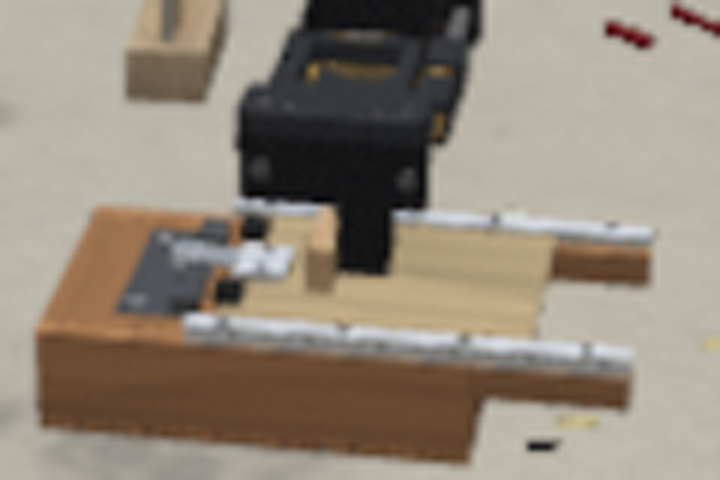

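Scaled: -0.001 m is -0.0013, -0.0006 m is -0.0008.

```bash
python3 -m inch '{"segments": [[-0.0004, 0, 0, 0, 0], [-0.0008, 0, 0, 0, 0], [-0.0013, 0, 0, 0, 0]]}'|sed -n '2p;4p'; python3 -m inch '{"segments": [[-0.0004, 0, 0, 0, 0], [-0.0008, 0, 0, 0, 0], [-0.0013, 0, 0, 0, 0]]}'|sed -n '2p;4p'
```

```text
position: [0.5753, -0.024, 0.2418]
ft_force: [-0.1, -0.4, -0.1]
position: [0.5769, -0.0235, 0.2428]
ft_force: [0.2, 0.8, 0.3]
```

Scaled: 0.0015 m is 0.002, -0.001 m is -0.0013.

```bash
python3 -m inch '{"segments": [[-0.0004, 0, 0.0007, 0, 0], [-0.0008, 0, 0.0013, 0, 0], [-0.0013, 0, 0.002, 0, 0]]}'|sed -n '2p;4p'; python3 -m inch '{"segments": [[-0.0004, 0, 0, 0, 0], [-0.0008, 0, 0, 0, 0], [-0.0008, 0, 0, 0, 0]]}'|sed -n '2p;4p'
```

```text
position: [0.577, -0.0234, 0.2405]
ft_force: [-0.0, 0.8, -0.5]
position: [0.5774, -0.0233, 0.2403]
ft_force: [-0.4, -0.5, -0.6]
```

Scaled: -0.001 m is -0.0013, -0.0006 m is -0.0008.

```bash
python3 -m inch '{"segments": [[-0.0004, 0, 0, 0, 0], [-0.0008, 0, 0, 0, 0], [-0.0013, 0, 0, 0, 0]]}'|sed -n '2p;4p'; python3 -m inch '{"segments": [[-0.0004, 0, 0, 0, 0], [-0.0008, 0, 0, 0, 0], [-0.0008, 0, 0, 0, 0]]}'|sed -n '2p;4p'
```

```text
position: [0.5781, -0.0231, 0.2403]
ft_force: [-2.4, -0.2, 1.0]
position: [0.5786, -0.023, 0.2403]
ft_force: [-4.0, -0.4, 2.6]
```

```bash
python3 - <<'E'
from h import *
im,d=ctrl.get_image("scene"); b=im[165:215,250:330,::-1]; cv2.imwrite("pics/s7.png",cv2.resize(b,None,fx=9,fy=9,interpolation=cv2.INTER_CUBIC))
E
```

```text
(no output)
```

View pics/s7.png

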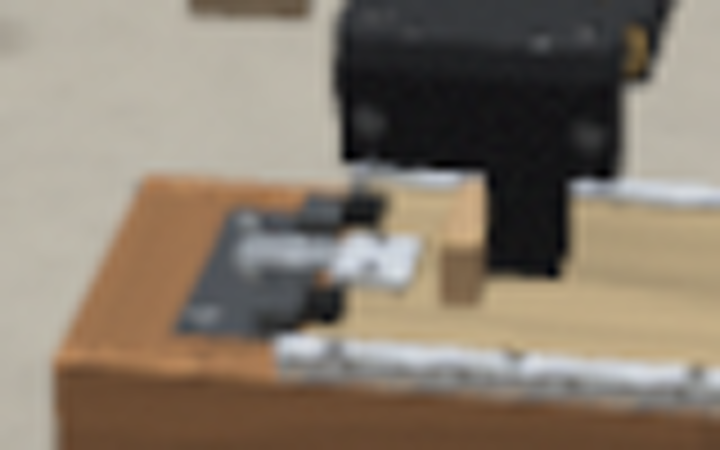

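Scaled: -0.0004 m is -0.0005, -0.0002 m is -0.0003.

```bash
python3 -m inch '{"segments": [[-0.0003, 0, 0, 0, 0], [-0.0005, 0, 0, 0, 0], [-0.0005, 0, 0, 0, 0]]}'|sed -n '2p;4p'; python3 -m inch '{"segments": [[-0.0003, 0, 0, 0, 0], [-0.0005, 0, 0, 0, 0], [-0.0005, 0, 0, 0, 0]]}'|sed -n '2p;4p'; python3 -m inch '{"segments": [[-0.0003, 0, 0, 0, 0], [-0.0005, 0, 0, 0, 0], [-0.0005, 0, 0, 0, 0]]}'|sed -n '2p;4p'
```

```text
position: [0.5788, -0.0229, 0.2403]
ft_force: [-5.2, -1.2, 4.5]
position: [0.5789, -0.0229, 0.2403]
ft_force: [-6.8, -1.9, 5.5]
position: [0.579, -0.0229, 0.2403]
ft_force: [-8.2, -1.3, 6.3]
```

Scaled: -0.13 m is -0.1733, -0.09 m is -0.12.

```bash
python3 -c "
from h import *
im,d=ctrl.get_image('scene'); np.save('a.npy',im)"
python3 -m inch '{"segments": [[0.0027, 0, 0, 0, 0], [0.008, 0, 0, 0, 0], [0.016, 0, 0, 0, 0], [0.016, 0, -0.0267, 0, 0], [0.016, 0, -0.0667, 0, 0], [0.016, 0, -0.12, 0, 0], [0.016, 0, -0.1733, 0, 0], [0.016, 0, -0.1733, 0, 0], [0.016, 0, -0.1733, 0, 0]]}'
python3 - <<'E'
from h import *
im,d=ctrl.get_image('scene'); a=np.load('a.npy')
g=lambda x:cv2.cvtColor(x,cv2.COLOR_RGB2GRAY).astype(np.float32)
# sub-pixel shift of tab/buffer/rib patch; case corner patch as control
for n,(v0,v1,u0,u1) in dict(tab=(188,200,272,302),buf=(194,203,278,290),ctl=(196,215,256,275)).items():
    A,B=g(a)[v0:v1,u0:u1],g(im)[v0:v1,u0:u1]; print(n,cv2.phaseCorrelate(A-A.mean(),B-B.mean()),np.abs(A-B).mean())
E
```

```text
time: 21.5
position: [0.5689, -0.0264, 0.3715]
tool_rot: [-0.524, 3.094, 0.0]
ft_force: [-0.4, 0.3, -0.8]
grip_width: 0.005
grip_force: 0.0
tab ((-0.06873562690522839, -0.05095677129450493), 0.87018736799558) 2.0527778
buf ((-0.09962919967337935, 0.5927675952490898), 0.8187285300206255) 1.925926
ctl ((0.048417545930091066, 0.017663212248757887), 0.8877254328131676) 1.6786704
```

```bash
python3 -c "
from bench import ctrl
print(ctrl.close_job())"
```

```text
the job is handed in; nothing more can be done
None
```

I set the spool upright in the bay and slid the lid on: the push force fell off after the climb, then rose to about 8 N against the stops. The lid did not move back when I let go, and I handed the job in at about 21.5 s; no verdict came back, I saw no direct buffer or spool reading after closing, and I viewed 11 pictures, one over the limit of 10.

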